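# Unlock the flask lid, lift it off and hold it level

### The job

The orange food flask on the ledge is shut with its quarter-turn lid: take the lid by its black grip bar and turn it anticlockwise (seen from above) until the white pointer on the lid faces the white mark on the flask's shoulder, then lift it straight off and hold it level, squarely over the flask's mouth and about 10 cm above it. Keep it there still for three seconds, as you would to let it drip back into the flask, and finish while still holding it there: do not put it down. The flask must stay standing where it is, and leave the other things on the ledge as they are.

Things in the scene. Friction and masses are not known exactly. Their poses are not given: they have to be found in the camera images.
- flask: Orange insulated plastic food flask, 104 mm in diameter, flat shoulder 116 mm up, neck 71 mm in diameter with its rim 140 mm up. Origin: centre of its underside, z up its axis, x towards its white open mark. Full, about 0.75 kg, it stands loose, held only by weight and friction; the lid turns loosely, with less torque than would turn the flask.
- lid: Deep-orange lid, 90 mm in diameter, about 0.11 kg. Origin: centre of its skirt's lower edge, z up its axis, x towards its white pointer; shut, 119 mm above the flask's underside, 1 to 2 mm loose. Flat top 29 mm above the origin; centred on it a black grip bar, 58 mm long along x, 16 mm wide along y, 26 mm tall (top 55 mm above the origin), to be pinched across its width from above.
- lid_pointer (a point): Tip of the white pointer on the lid's rim (white patch 14 x 14 mm on the lid's top, stripe down its side), 45 mm from the axis along the lid's x, 15 mm above the lid's origin. At the start it lies 40 to 78 degrees clockwise, seen from above, of the flask's mark.
- flask_mark (a point): White open mark on the flask's shoulder, 14 mm wide (a stripe runs on down the side), 50 mm from the axis along the flask's x, 117 mm up. Two lugs on the neck hold the lid's tabs; they let it go only when the pointer is within about 15 degrees of this mark. A stop bars the lid about 82 degrees clockwise of it. The tabs pass the lugs in the first 15 mm of the lift.
- flask_mouth (a point): Centre of the flask's mouth in the plane of its rim, 140 mm above its underside.
- mug: Blue ceramic mug, 80 mm in diameter, 92 mm high, handle on its y side. Origin: centre of underside. Leave alone.
- mortar: Small wooden mortar, 94 mm in diameter, 82 mm high. Origin: centre of underside. Leave alone.
- pestle: Wooden pestle, 126 mm long, 28 mm thick, lying along its x. Origin: under its middle. Leave alone.
- bowl_outer: Lower of two nested stainless bowls, 170 mm in diameter, 58 mm high. Origin: centre of underside. Leave alone.
- bowl_inner: Upper stainless bowl, standing in the other, 156 mm in diameter, its rim about 68 mm above the ledge. Origin: centre of underside. Leave alone.
- sieve: Green plastic sieve lying upside down, 150 mm in diameter, 53 mm high, flat handle along its x to 183 mm from the centre. Origin: centre of the ring's underside. Leave alone.
- soap: Green washing-up bottle with white cap, 60 mm in diameter, 170 mm high. Origin: centre of underside. Leave alone.

How it is judged (in metres and radians):
On the way, in this order (a step that is already met when the one before it is completed fails the run):
1. the lid, still seated on the flask, is turned until its pointer faces the mark (within about 12 degrees) (y of lid_pointer in the frame of flask between -0.01 and 0.01 m and x of lid_pointer in the frame of flask above 0.03 m and z of lid in the frame of flask between 0.115 and 0.123 m and angle between flask's own z axis and vertical below 0.1 rad), for 0.2 s.
2. the lid is held by the fingers, level and still, squarely over the flask's mouth and about 10 cm above it, for almost three seconds (z of lid in the frame of flask between 0.195 and 0.295 m and horizontal distance between lid and flask below 0.02 m and angle between lid's own z axis and vertical below 0.12 rad and linear speed of lid below 0.02 m/s and angular speed of lid below 0.15 rad/s and contact force between lid and flask below 0.05 N and contact force between lid and the fingers above 1 N and angle between flask's own z axis and vertical below 0.1 rad and height (world z) of flask below 0.008 m and distance of flask from where it was at the start of the episode below 0.03 m), for 2.8 s.
At the end, for the whole second after the job is handed in: The fingers alone hold the lid: lower edge 55 to 155 mm above the flask's rim, within 20 mm of the flask's axis, level to 7 degrees, still (under 20 mm/s, 0.15 rad/s); the flask stands upright on the ledge within 30 mm of its start, every other thing within 25 mm of its own (all of step 2 and distance of each of mug, mortar, pestle, bowl_outer, bowl_inner, sieve, soap from where it was at the start of the episode below 0.025 m); the arm keeps its last pose, push and grip.
It fails at once if the flask is lifted, tipped or pushed away (height (world z) of flask above 0.02 m or angle between flask's own z axis and vertical above 0.2 rad or distance of flask from where it was at the start of the episode above 0.04 m).
It fails at once if the lid is tipped (angle between lid's own z axis and vertical above 0.35 rad).
It fails at once if another thing on the ledge is moved or tipped (distance of any of mug, mortar, pestle, bowl_outer, bowl_inner, sieve, soap from where it was at the start of the episode above 0.025 m or angle between any of mug, mortar, soap, bowl_outer, bowl_inner, sieve's own z axis and vertical above 0.3 rad).
It also fails if it takes over 45 s, if anything falls off the work surface, if the arm or the gripper's body presses on something with over 40 N, if the wrist force passes 120 N, or if a joint passes its speed limit or range.

### The arm

A 7-joint arm with a two-finger parallel gripper is mounted at the origin on the work surface. World frame = base frame: x ahead of the robot, y to its left, z up, the work surface at z = 0. Lengths are in m, angles in degrees, forces in N, time in s.
With the tool pointing down it reaches from about 0.425 to 0.875 m from the base axis. Payload 4.7 kg.
Tool frame: the origin (TCP) lies midway between the tips of the shut fingers; the grasp point (between the pads) lies 19 mm behind it; z points along the fingers, y is the direction in which the jaws open and shut (so a half turn about z gives the same grasp; the last joint's range is limited). The gripper opens to 87 mm and grips with 3 to 60 N. Pads are 19 mm wide; open, the fingers measure 117 mm over their backs; the gripper's body (75 mm by 190 mm) begins 51 mm behind the grasp point.
Start: joints at [67.672, 18.392, -4.016, 83.108, 1.295, 78.541, -3.26], TCP at [0.255, -0.598, 0.223] pointing down, gripper open.
Joint ranges: [-163.93, 163.93], [-17.29, 119.83], [-79.2, 71.16], [3.27, 140.29], [-89.18, 269.18], [5.43, 117.66], [-154.24, 154.24]. Speed limits (degrees/s): [147.25, 147.25, 180, 180, 180, 180, 180].

### API

Orientations are given as [roll, pitch, yaw] about the fixed x, y, z axes, in that order (R = Rz(yaw) Ry(pitch) Rx(roll)).
In Python, from cell import env gives the robot as it stands. The module is installed in compiled form; this text tells all that it offers.
- The arm moves only by the tool servo_tool, never from a script. Its argument "plan" is a list of rows, each a list of 3 entries, a list of its own where there are three numbers: the opening, from 0 (shut) to 1 (fully open), then the shift along the tool's x, y, z in cm, then the turn, a rotation vector about the tool's x, y, z in degrees. A call has 1 to 20 rows; each row shifts and turns the pose as measured when the row begins, along the tool's axes as they then stand; what a row does not reach is not made up. A row lasts 1/12 s, in which the tool goes at most 41.7 mm and 7.16 degrees, less where a joint would pass 70% of its speed; a pose out of reach is approached as far as the arm can. A call is refused whole if a number of a shift passes 4.17 or a number of a turn 7.16, either way. A call with a gripper value outside its range is refused whole. The fingers move at their own pace and stop on an object; "force" is the grip in N (left out, the last holds). Time passes only in rows, so rows that do not move let the fingers close. It gives the time, the measured TCP pose, the force and the opening at its end, in the units of the state.
- env.get_obs(): the state, without advancing time (a new reading comes with each control period).
- env.read_camera(name): name is "scene" or "top"; returns a dict with "image" (480x640x3 uint8, blue, green, red), "fx", "fy", "cx", "cy" (pixels), "k1" (the pictures are not rectified: a ray, as slopes to the right and down, at radius r is drawn at 1 + k1 r^2 times it, then the intrinsics apply), "rvec" (rotation vector, rad) and "tvec" (3), from world to camera coordinates, as OpenCV has them. Camera axes: x right, y down, z forward; pixel columns grow to the right and rows downward; lengths in m; the calibration is good to about 2 mm. A picture is of the moment at which its call begins. There is no depth.
- env.sign_off(): hands the job in, once; it reports no verdict.
The state is a dict: "time_s": time; "qpos": joint angles; "joint_velocities": joint speeds; "effort": joint torques, N m; "tool_pos": TCP position; "tool_rot": TCP orientation; "force": force on the tool from outside, world axes, zero at the start; "wrist_torque": the same for the moment, N m; "grip_width": finger opening in m.
Only numpy, scipy, OpenCV 4.12 (cv2) and the standard library are available. Lean on these libraries where they do the work, as an engineer would, in place of code of your own. Each camera call takes 0.05 s, during which the arm holds its last target. There are 200 camera calls.

## Working session

There is one attempt and no reset: what is moved stays moved. The work goes in short steps, Python scripts to look and compute and a tool call to move; the robot and the scene stay as the last step left them, time stands still between calls to the robot, and variables do not carry over. Pictures are saved under pics/ and viewed, about 8 in all and at most 12, crops included, and the job is handed in when it is done.

Besides the shell and the picture viewer there is one more tool, called after "Call:" by a JSON object that holds its "name" and its "arguments", one argument or row to a line. servo_tool: Moves the arm, as the interface text tells. Its arguments: {"type":"object","properties":{"plan":{"type":"array"},"force":{"type":"number"}},"required":["plan"]}

```bash
mkdir -p pics; cat > h.py <<'E'
import numpy as np, cv2, json
from cell import env
def cam(n,save=None):
    c=env.read_camera(n)
    if save: cv2.imwrite('pics/'+save,c['image'])
    return c
def ray(c,u,v):
    x=(u-c['cx'])/c['fx'];y=(v-c['cy'])/c['fy'];xd=np.array([x,y]);p=xd.copy()
    for _ in range(30): p=xd/(1+c['k1']*(p@p))
    R=cv2.Rodrigues(np.array(c['rvec'],float))[0];t=np.array(c['tvec'],float).ravel()
    return -R.T@t, R.T@np.array([p[0],p[1],1])
def at(c,u,v,z):
    o,d=ray(c,u,v); return o+d*(z-o[2])/d[2]
def proj(c,P):
    R=cv2.Rodrigues(np.array(c['rvec'],float))[0];q=R@np.array(P,float)+np.array(c['tvec'],float).ravel()
    p=q[:2]/q[2];p=p*(1+c['k1']*(p@p));return [c['fx']*p[0]+c['cx'],c['fy']*p[1]+c['cy']]
E
python3 - <<'E'
from h import *
for n in('top','scene'):
    c=cam(n,n+'0.png');o,_=ray(c,320,240);print(n,o,c['fx'],c['k1'],at(c,320,240,0.148))
o=env.get_obs();print({k:np.round(v,3) for k,v in o.items()})
E
```

```text
top [ 0.43192669 -0.07703544  1.48345848] 579.3367526286294 -0.030707686427033448 [ 0.62097853 -0.07301925  0.148     ]
scene [1.19723546 0.7241143  0.71911052] 579.7139366310837 -0.07780346168567465 [ 0.66779994 -0.01972189  0.148     ]
{'time_s': np.float64(0.1), 'qpos': array([67.669, 18.436, -4.015, 83.168,  1.295, 78.543, -3.26 ]), 'joint_velocities': array([ 0.046, -0.115, -0.022, -0.099,  0.035, -0.038, -0.075]), 'effort': array([ 0.0000e+00, -4.9257e+01, -4.0600e-01, -3.1340e+01, -6.4000e-02,
        3.9000e-02,  0.0000e+00]), 'tool_pos': array([ 0.255, -0.597,  0.222]), 'tool_rot': array([-1.79898e+02,  6.00000e-03,  2.31390e+01]), 'force': array([-0.335,  0.585, -0.224]), 'wrist_torque': array([ 0.05 , -0.036,  0.013]), 'grip_width': np.float64(0.087)}
```

View pics/top0.png

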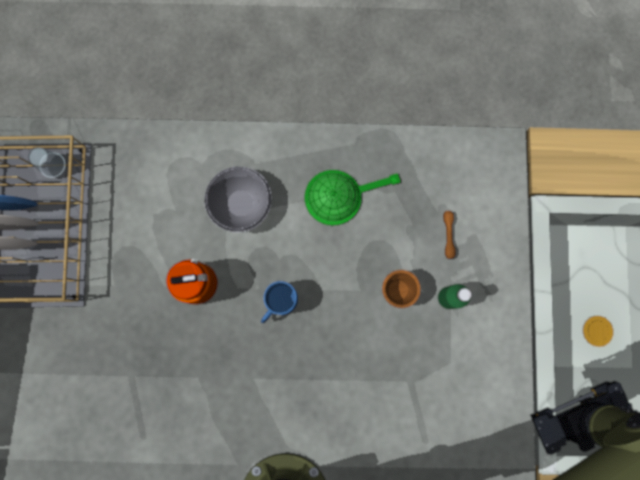

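View pics/scene0.png

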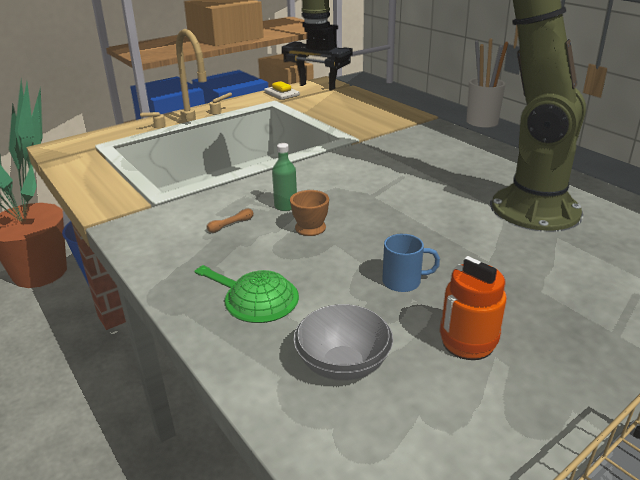

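The top view shows the lid near (187,279) with its bar running roughly left to right, and the mark near (194,262). I'll take enlarged crops of both views.

```bash
python3 - <<'E'
import cv2,numpy as np
a=cv2.imread('pics/top0.png')[245:320,150:230];b=cv2.imread('pics/scene0.png')[240:370,420:530]
a=cv2.resize(a,None,fx=5,fy=5,interpolation=cv2.INTER_CUBIC);b=cv2.resize(b,None,fx=3,fy=3,interpolation=cv2.INTER_CUBIC)
m=np.zeros((395,740,3),np.uint8);m[:375,:400]=a;m[:390,405:735]=b;cv2.imwrite('pics/crop1.png',m)
E
```

```text
(no output)
```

View pics/crop1.png

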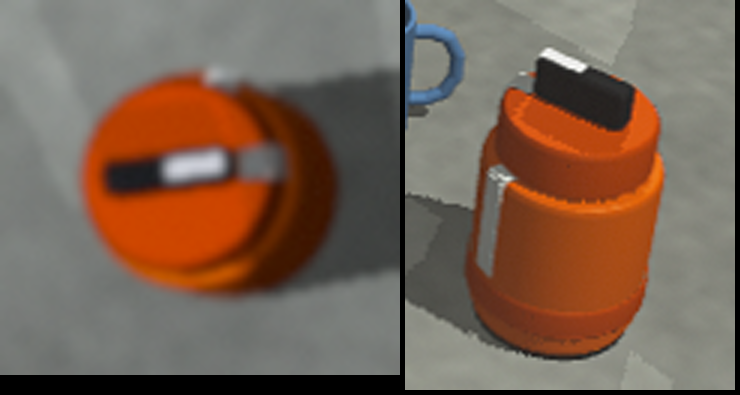

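Pixel readings, scaled back from the crops: bar top centre at (183.6,279.4) and mark at (194.4,260.2). The pointer patch is on the right at (203,277) and the lid centre at about (185.6,279.2).

```bash
python3 - <<'E'
from h import *
c=cam('top');s=cam('scene')
f=lambda u,v,z:np.round(at(c,150+u/5-.4,245+v/5-.4,z),4)
bar=f(168,171.5,.174);A=f(105,178,.174);B=f(230,164,.174);m=f(222,76,.117);lid=f(178,171,.148);p=f(262,162,.148)
print('bar',bar,'ends',A,B,'mark',m,'lid',lid,'ptr',p)
a=lambda v:np.degrees(np.arctan2(v[1],v[0]))
ctr=(bar+lid)/2
print('bar yaw',a(B-A),'ptr',a(p-ctr),'mark',a(m-ctr),np.linalg.norm((m-ctr)[:2]))
g=lambda u,v,z:np.round(at(s,420+(u-405)/3,240+v/3,z),4)
E1,E2=g(552,50,.174),g(624,95,.174)
print('scene bar top back edge',E1,E2,'mark',g(500,174,.117))
o=env.get_obs()
E
```

```text
bar [0.5225 0.2341 0.174 ] ends [0.519  0.2624 0.174 ] [0.5264 0.2063 0.174 ] mark [0.5721 0.2244 0.117 ] lid [0.5246 0.2357 0.148 ] ptr [0.5295 0.1972 0.148 ]
bar yaw -82.48564962499424 ptr -81.03127556990401 mark -12.203515807948701 0.04967245212388864
scene bar top back edge [0.5239 0.2112 0.174 ] [0.5264 0.2649 0.174 ] mark [0.5721 0.2244 0.117 ]
```

Bar yaw is about -82.5°, so I use the equivalent tool yaw of 97.5°. The mark lies at -12°, which means a turn of about +70°. First I swing round the base on an arc at a raised height.

Call:
{"name": "servo_tool", "arguments": {
  "plan": [
    [1, [0, 0, -2], [0, 0, 0]],
    [1, [0, 0, -2], [0, 0, 0]],
    [1, [3, 0, -1], [0, 0, -2.7]],
    [1, [4, 0, 0], [0, 0, -3.6]],
    [1, [4, 0, 0], [0, 0, -3.6]],
    [1, [4, 0, 0], [0, 0, -3.6]],
    [1, [4, 0, 0], [0, 0, -3.6]],
    [1, [4, 0, 0], [0, 0, -3.6]],
    [1, [4, 0, 0], [0, 0, -3.6]],
    [1, [4, 0, 0], [0, 0, -3.6]],
    [1, [4, 0, 0], [0, 0, -3.6]],
    [1, [4, 0, 0], [0, 0, -3.6]],
    [1, [4, 0, 0], [0, 0, -3.6]],
    [1, [4, 0, 0], [0, 0, -3.6]],
    [1, [4, 0, 0], [0, 0, -3.6]],
    [1, [4, 0, 0], [0, 0, -3.6]],
    [1, [4, 0, 0], [0, 0, -3.6]],
    [1, [4, 0, 0], [0, 0, -3.6]],
    [1, [4, 0, 0], [0, 0, -3.6]],
    [1, [4, 0, 0], [0, 0, -3.6]]
  ]
}}

```text
time_s: 1.87
tool_pos: [0.6582, -0.047, 0.2627]
tool_rot: [-179.3, -0.1, 88.3]
force: [0.8, 0.7, 0.8]
grip_width: 0.0871
```

Call:
{"name": "servo_tool", "arguments": {
  "plan": [
    [1, [3.6, -1.5, 0], [0, 0, -1.1]],
    [1, [3.6, -1.5, 0], [0, 0, -1.1]],
    [1, [3.6, -1.5, 0], [0, 0, -1.1]],
    [1, [3.6, -1.5, 0], [0, 0, -1.1]],
    [1, [3.6, -1.5, 0], [0, 0, -1.1]],
    [1, [3.6, -1.5, 0], [0, 0, -1.1]],
    [1, [3.6, -1.5, 0], [0, 0, -1.1]],
    [1, [1.8, -0.8, 0], [0, 0, -1.1]],
    [1, [0, 0, 0], [0, 0, 0]]
  ]
}}

```text
time_s: 2.62
tool_pos: [0.5233, 0.2432, 0.2626]
tool_rot: [-179.2, -0.6, 98.8]
force: [1.1, 0.3, 0.4]
grip_width: 0.0871
```

```bash
cat > g.py <<'E'
from h import *
import sys
from scipy.spatial.transform import Rotation as R
o=env.get_obs();r=R.from_euler('xyz',o['tool_rot'],degrees=True)
x,y,z,w=map(float,sys.argv[1:5])
print(o['time_s'],np.round(o['tool_pos'],4),np.round(o['tool_rot'],2),np.round(o['force'],2),np.round(o['wrist_torque'],3),o['grip_width'],'q',np.round(o['qpos'],1))
print('shift cm',np.round(r.inv().apply(np.array([x,y,z])-o['tool_pos'])*100,2),'turn',np.round((r.inv()*R.from_euler('xyz',[180,0,w],degrees=True)).as_rotvec(degrees=True),2))
if len(sys.argv)>5:
    c=cam('top');s=cam('scene');a=c['image'][235:325,140:240];b=s['image'][180:370,400:560]
    m=np.zeros((450,800,3),np.uint8);m[:450,:400]=cv2.resize(a,None,fx=5,fy=5,interpolation=2)[:,:400];m[:450,410:789]=cv2.resize(b,(379,450),interpolation=2);cv2.imwrite('pics/'+sys.argv[5],m)
E
python3 g.py .5235 .2349 .19 97.5 c2.png
```

```text
2.6167 [0.5233 0.2432 0.2626] [-179.22   -0.59   98.78] [1.1  0.25 0.37] [-0.028 -0.137  0.037] 0.08712604715980589 q [  8.8  12.8 -41.8  88.7   7.7  82.3 -24.6]
shift cm [-0.9  -0.01  7.26] turn [-0.78 -0.58  1.28]
```

View pics/c2.png

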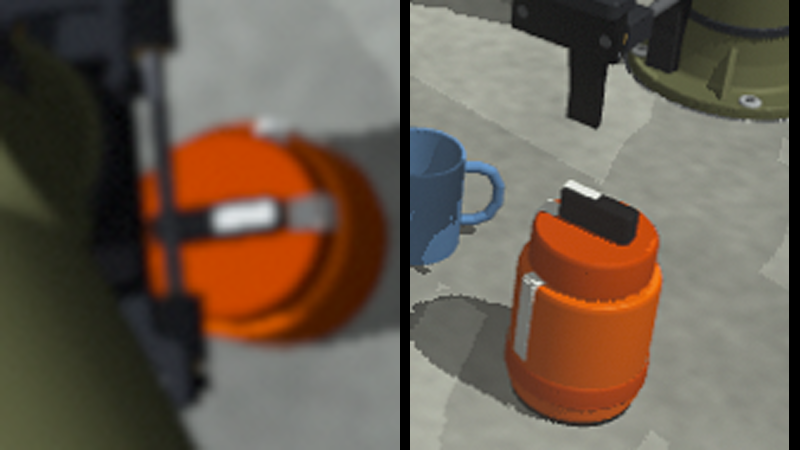

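The gripper is above the lid, with its fingers at about (165,200) in the top crop, and its jaws open across the bar. I descend to just above the bar and correct the tilt.

Call:
{"name": "servo_tool", "arguments": {
  "plan": [
    [1, [-0.9, 0, 0.5], [-0.8, -0.6, 1.3]],
    [1, [0, 0, 2], [0, 0, 0]],
    [1, [0, 0, 2], [0, 0, 0]],
    [1, [0, 0, 2], [0, 0, 0]],
    [1, [0, 0, 0.5], [0, 0, 0]],
    [1, [0, 0, 0], [0, 0, 0]]
  ]
}}

```text
time_s: 3.22
tool_pos: [0.537, 0.2107, 0.1879]
tool_rot: [179.6, 0.7, 95.3]
force: [0.1, -0.2, -0.4]
grip_width: 0.0871
```

```bash
python3 g.py .5235 .2349 .152 97.5 c3.png
```

```text
3.2167 [0.537  0.2107 0.1879] [179.62   0.71  95.33] [ 0.14 -0.19 -0.4 ] [ 0.067 -0.105  0.033] 0.08708579906834234 q [  9.9  14.2 -39.9  95.6  10.3  73.6 -26.7]
shift cm [ 2.58 -1.14  3.55] turn [ 0.37  0.71 -2.16]
```

View pics/c3.png

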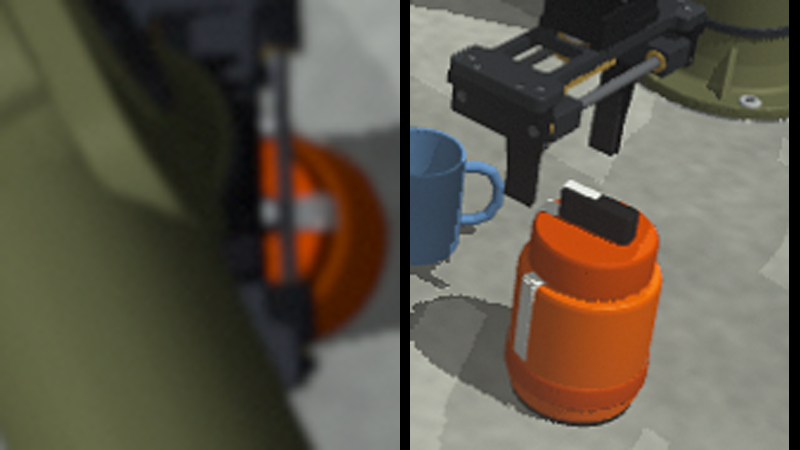

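The move went about 2.5 cm sideways beyond what I asked. I correct it here at height and check for drift before going lower.

Call:
{"name": "servo_tool", "arguments": {
  "plan": [
    [1, [1, -0.5, 0], [0.2, 0.3, -1]],
    [1, [1, -0.5, 0], [0.2, 0.3, -1]],
    [1, [0.5, -0.1, 0], [0, 0, 0]],
    [1, [0, 0, 0], [0, 0, 0]],
    [1, [0, 0, 0], [0, 0, 0]]
  ]
}}

```text
time_s: 3.73
tool_pos: [0.5246, 0.239, 0.1936]
tool_rot: [179.6, -0.1, 97.6]
force: [0.8, 0.5, 0.2]
grip_width: 0.0866
```

```bash
python3 g.py .5235 .2349 .152 97.5
```

```text
3.7333 [0.5246 0.239  0.1936] [ 1.7958e+02 -1.0000e-01  9.7560e+01] [0.81 0.48 0.17] [ 0.015 -0.086 -0.014] 0.08664771702221907 q [  8.6  14.  -41.3  95.4   9.6  73.8 -26.9]
shift cm [-0.4  -0.2   4.16] turn [ 0.42 -0.1   0.06]
```

Call:
{"name": "servo_tool", "arguments": {
  "plan": [
    [1, [-0.3, -0.1, 1], [0.3, 0, 0]],
    [1, [0, 0, 1], [0, 0, 0]],
    [1, [0, 0, 0], [0, 0, 0]]
  ]
}}

```text
time_s: 3.98
tool_pos: [0.5244, 0.2368, 0.1731]
tool_rot: [179.8, -0.1, 97.7]
force: [-0.6, -0.0, -0.4]
grip_width: 0.0869
```

```bash
python3 g.py .5235 .2349 .152 97.5
```

```text
3.9833 [0.5244 0.2368 0.1731] [ 1.7976e+02 -1.0000e-01  9.7660e+01] [-0.61 -0.05 -0.4 ] [-0.003 -0.099 -0.002] 0.08686646036481194 q [  8.5  14.8 -41.   96.9  10.2  71.8 -27.1]
shift cm [-0.18 -0.12  2.11] turn [ 0.24 -0.11  0.16]
```

Call:
{"name": "servo_tool", "arguments": {
  "plan": [
    [1, [-0.2, -0.1, 1], [0.2, 0, 0]],
    [1, [0, 0, 0.9], [0, 0, 0]],
    [1, [0, 0, 0], [0, 0, 0]]
  ]
}}

```text
time_s: 4.23
tool_pos: [0.5232, 0.2333, 0.1507]
tool_rot: [-179.9, -0.1, 97.6]
force: [-0.3, 0.1, -0.7]
grip_width: 0.0867
```

```bash
python3 g.py .5235 .2349 .152 97.5 c4.png
```

```text
4.2333 [0.5232 0.2333 0.1507] [-1.799e+02 -6.000e-02  9.759e+01] [-0.29  0.07 -0.67] [-0.    -0.093  0.004] 0.08666986613447317 q [  8.4  15.9 -40.7  98.5  10.9  69.7 -27.4]
shift cm [ 0.15  0.05 -0.13] turn [-0.1  -0.06  0.09]
```

View pics/c4.png

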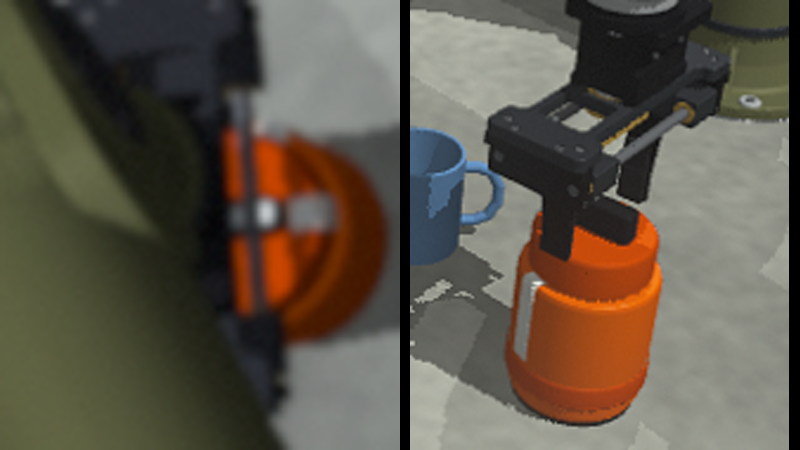

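The fingers straddle the bar, clear of the lid. I close gently, raising the tool 1 mm.

Call:
{"name": "servo_tool", "arguments": {
  "plan": [
    [0, [0.1, 0, -0.1], [0, 0, 0]],
    [0, [0, 0, 0], [0, 0, 0]],
    [0, [0, 0, 0], [0, 0, 0]],
    [0, [0, 0, 0], [0, 0, 0]],
    [0, [0, 0, 0], [0, 0, 0]],
    [0, [0, 0, 0], [0, 0, 0]],
    [0, [0, 0, 0], [0, 0, 0]],
    [0, [0, 0, 0], [0, 0, 0]]
  ],
  "force": 15
}}

```text
time_s: 5.0
tool_pos: [0.525, 0.2357, 0.1554]
tool_rot: [179.8, -0.1, 97.6]
force: [0.7, 0.0, -0.1]
grip_width: 0.0412
```

```bash
python3 g.py .5235 .2349 .152 97.5
```

```text
5.0 [0.525  0.2357 0.1554] [ 1.7979e+02 -1.4000e-01  9.7590e+01] [ 0.68  0.03 -0.05] [-0.062 -0.105  0.038] 0.04116875474675527 q [  8.3  15.7 -40.8  98.1  10.8  70.  -27.5]
shift cm [-0.06 -0.16  0.33] turn [ 0.21 -0.14  0.09]
```

Zero rows creep upward by about 0.5 mm each, so I compensate while closing.

Call:
{"name": "servo_tool", "arguments": {
  "plan": [
    [0, [0, -0.1, 0.15], [0, 0, 0]],
    [0, [0, 0, 0.15], [0, 0, 0]],
    [0, [0, 0, 0.1], [0, 0, 0]],
    [0, [0, 0, 0.1], [0, 0, 0]],
    [0, [0, 0, 0.05], [0, 0, 0]],
    [0, [0, 0, 0.05], [0, 0, 0]]
  ]
}}

```text
time_s: 5.5
tool_pos: [0.524, 0.2357, 0.1504]
tool_rot: [179.8, -0.1, 97.6]
force: [-2.0, -1.6, 4.6]
grip_width: 0.0157
```

```bash
python3 g.py .5235 .2349 .152 97.5
```

```text
5.5 [0.524  0.2357 0.1504] [ 1.7976e+02 -1.0000e-01  9.7610e+01] [-2.   -1.58  4.63] [-0.19   0.361  0.023] 0.015729752882985972 q [  8.3  15.9 -40.8  98.6  11.   69.4 -27.7]
shift cm [-0.07 -0.06 -0.16] turn [ 0.24 -0.1   0.11]
```

Gripped (15.7 mm). Now a first part of the turn, watching the forces.

Call:
{"name": "servo_tool", "arguments": {
  "plan": [
    [0, [0, 0, 0], [0, 0, -4]],
    [0, [0, 0, 0], [0, 0, -4]],
    [0, [0, 0, 0], [0, 0, -4]],
    [0, [0, 0, 0], [0, 0, -4]],
    [0, [0, 0, 0], [0, 0, -4]],
    [0, [0, 0, 0], [0, 0, 0]]
  ]
}}

```text
time_s: 6.0
tool_pos: [0.523, 0.2371, 0.1504]
tool_rot: [179.8, -0.1, 118.5]
force: [-0.4, -0.3, 2.2]
grip_width: 0.0158
```

```bash
python3 g.py .5240 .2355 .151 167.5
```

```text
6.0 [0.523  0.2371 0.1504] [ 1.7977e+02 -1.3000e-01  1.1854e+02] [-0.41 -0.28  2.21] [-0.108 -0.026  0.08 ] 0.015830029949625415 q [ 10.7  16.5 -43.9  98.5  12.   69.6  -7.7]
shift cm [-0.19  0.01 -0.06] turn [ 2.700e-01 -2.000e-02 -4.896e+01]
```

Call:
{"name": "servo_tool", "arguments": {
  "plan": [
    [0, [-0.1, 0, 0], [0, 0, -4]],
    [0, [0, 0, 0], [0, 0, -4]],
    [0, [0, 0, 0], [0, 0, -4]],
    [0, [0, 0, 0], [0, 0, -4]],
    [0, [0, 0, 0], [0, 0, -4]],
    [0, [0, 0, 0], [0, 0, -4]],
    [0, [0, 0, 0], [0, 0, -4]],
    [0, [0, 0, 0], [0, 0, -4]],
    [0, [0, 0, 0], [0, 0, -4]],
    [0, [0, 0, 0], [0, 0, 0]]
  ]
}}

```text
time_s: 6.83
tool_pos: [0.522, 0.2368, 0.1504]
tool_rot: [179.8, -0.1, 155.0]
force: [-0.1, -0.3, 1.4]
grip_width: 0.0161
```

```bash
python3 g.py .5240 .2355 .151 167.5
```

```text
6.8333 [0.522  0.2368 0.1504] [ 1.7980e+02 -1.3000e-01  1.5503e+02] [-0.12 -0.29  1.41] [-0.059 -0.071  0.017] 0.01608146270060688 q [ 15.2  18.  -49.7  98.4  14.3  70.2  27.1]
shift cm [-0.24 -0.03 -0.06] turn [  0.22  -0.1  -12.47]
```

Call:
{"name": "servo_tool", "arguments": {
  "plan": [
    [0, [-0.1, 0, 0], [0, 0, -4]],
    [0, [0, 0, 0], [0, 0, -4]],
    [0, [0, 0, 0], [0, 0, -4]],
    [0, [0, 0, 0], [0, 0, 0]],
    [0, [0, 0, 0], [0, 0, 0]],
    [0, [0, 0, 0], [0, 0, 0]],
    [0, [0, 0, 0], [0, 0, 0]]
  ]
}}

```text
time_s: 7.42
tool_pos: [0.5226, 0.2365, 0.1504]
tool_rot: [179.8, -0.1, 166.2]
force: [-1.6, -0.1, 1.5]
grip_width: 0.0161
```

```bash
python3 g.py .5240 .2355 .151 167.5 c5.png
```

```text
7.4167 [0.5226 0.2365 0.1504] [ 1.7977e+02 -1.2000e-01  1.6618e+02] [-1.59 -0.13  1.54] [-0.09  -0.039 -0.02 ] 0.016136213010014992 q [ 16.6  18.6 -51.5  98.3  15.1  70.4  37.7]
shift cm [-0.16 -0.07 -0.06] turn [ 0.23 -0.11 -1.32]
```

View pics/c5.png

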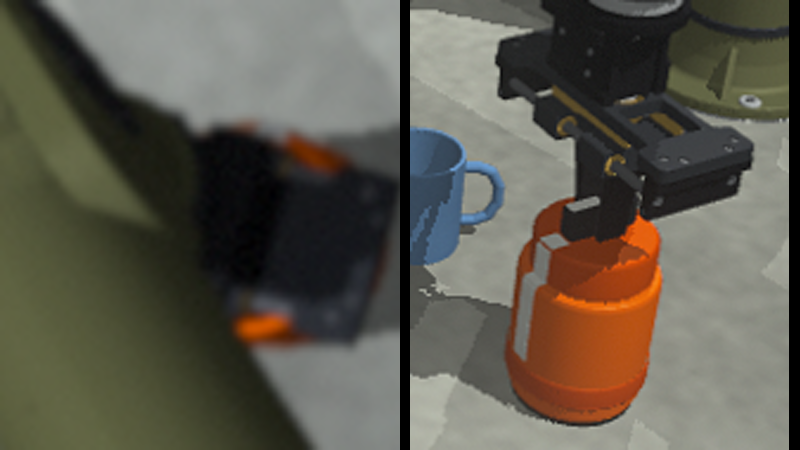

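The pointer stripe (543,262) now sits almost over the flask's mark stripe (533,278), with the lid seated. I compute the remaining angle.

```bash
python3 - <<'E'
from h import *
s=cam('scene')
b=s['image'][265:345,440:490];cv2.imwrite('pics/c6.png',cv2.resize(b,None,fx=7,fy=7,interpolation=0)) 
for ctr in [(.5235,.2349),(.5226,.2365)]:
  for z,r,lab in((.135,.045,'lid'),(.119,.052,'mark'),(.09,.052,'mark')):
    print(ctr,lab,[(a,np.round(proj(s,[ctr[0]+r*np.cos(np.radians(a)),ctr[1]+r*np.sin(np.radians(a)),z]),1).tolist()) for a in(-24,-18,-12,-6)])
g=cv2.cvtColor(b,cv2.COLOR_BGR2HSV)
for v in range(0,80,4):
    u=np.where((g[v,:,1]<70)&(g[v,:,2]>90)&(np.arange(50)<40))[0]
    print(v+265,(u.min()+440,u.max()+440,u.mean()+440) if len(u) else None)
E
```

```text
(0.5235, 0.2349) lid [(-24, [452.4, 285.6]), (-18, [453.6, 287.2]), (-12, [455.1, 288.7]), (-6, [456.9, 290.2])]
(0.5235, 0.2349) mark [(-24, [447.6, 293.8]), (-18, [449.0, 295.6]), (-12, [450.7, 297.5]), (-6, [452.7, 299.2])]
(0.5235, 0.2349) mark [(-24, [445.9, 307.2]), (-18, [447.3, 309.1]), (-12, [448.9, 311.0]), (-6, [450.9, 312.7])]
(0.5226, 0.2365) lid [(-24, [453.5, 285.8]), (-18, [454.7, 287.4]), (-12, [456.2, 289.0]), (-6, [458.0, 290.5])]
(0.5226, 0.2365) mark [(-24, [448.6, 294.0]), (-18, [450.0, 295.9]), (-12, [451.8, 297.7]), (-6, [453.8, 299.5])]
(0.5226, 0.2365) mark [(-24, [446.9, 307.5]), (-18, [448.3, 309.4]), (-12, [450.0, 311.2]), (-6, [452.0, 313.0])]
265 (np.int64(440), np.int64(479), np.float64(458.25))
269 (np.int64(440), np.int64(454), np.float64(447.0))
273 (np.int64(440), np.int64(452), np.float64(446.0))
277 (np.int64(440), np.int64(451), np.float64(445.5))
281 (np.int64(440), np.int64(464), np.float64(452.0))
285 (np.int64(440), np.int64(457), np.float64(448.0))
289 (np.int64(440), np.int64(458), np.float64(449.0))
293 (np.int64(440), np.int64(457), np.float64(448.8181818181818))
297 (np.int64(440), np.int64(456), np.float64(448.42857142857144))
301 (np.int64(440), np.int64(452), np.float64(446.3))
305 (np.int64(440), np.int64(451), np.float64(445.7))
309 (np.int64(441), np.int64(450), np.float64(446.14285714285717))
313 (np.int64(445), np.int64(450), np.float64(447.5))
317 (np.int64(445), np.int64(450), np.float64(447.5))
321 (np.int64(445), np.int64(449), np.float64(447.0))
325 (np.int64(444), np.int64(448), np.float64(446.0))
329 (np.int64(445), np.int64(448), np.float64(446.5))
333 None
337 (np.int64(440), np.int64(440), np.float64(440.0))
341 (np.int64(440), np.int64(441), np.float64(440.5))
```

View pics/c6.png

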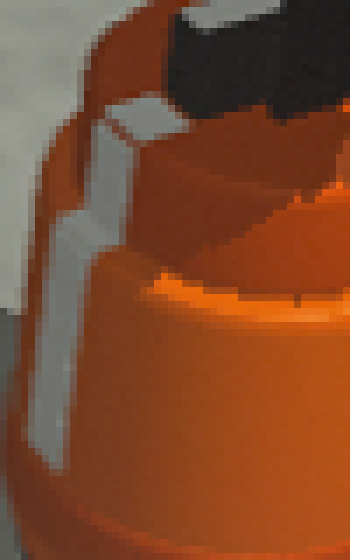

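Pointer and mark agree to about 4°, with the lid slightly past. I trim back 3°, dwell, then lift gently and watch the force.

Call:
{"name": "servo_tool", "arguments": {
  "plan": [
    [0, [0, 0, 0], [0, 0, 1.5]],
    [0, [0, 0, 0], [0, 0, 1.5]],
    [0, [0, 0, 0], [0, 0, 0]],
    [0, [0, 0, 0], [0, 0, 0]],
    [0, [0, 0, 0], [0, 0, 0]],
    [0, [0, 0, 0], [0, 0, 0]],
    [0, [0, 0, 0], [0, 0, 0]]
  ],
  "force": 25
}}

```text
time_s: 8.15
tool_pos: [0.5233, 0.2361, 0.1504]
tool_rot: [179.8, -0.1, 163.1]
force: [-0.1, -0.9, 1.3]
grip_width: 0.0162
```

Call:
{"name": "servo_tool", "arguments": {
  "plan": [
    [0, [0, 0, -0.4], [0, 0, 0]],
    [0, [0, 0, -0.4], [0, 0, 0]],
    [0, [0, 0, 0], [0, 0, 0]]
  ]
}}

```text
time_s: 8.4
tool_pos: [0.5226, 0.2361, 0.158]
tool_rot: [179.8, -0.2, 163.1]
force: [0.5, 0.7, -0.6]
grip_width: 0.0158
```

```bash
python3 g.py .5235 .2355 .271 163.5
```

```text
8.4 [0.5226 0.2361 0.158 ] [ 1.798e+02 -1.500e-01  1.631e+02] [ 0.48  0.75 -0.6 ] [ 0.019 -0.12  -0.023] 0.01583969188230078 q [ 16.5  18.1 -51.1  97.8  14.5  71.2  35.1]
shift cm [-7.00e-02  1.00e-02 -1.13e+01] turn [ 0.2  -0.15 -0.4 ]
```

The lift is free, with no flask weight on the wrist. I continue straight up.

Call:
{"name": "servo_tool", "arguments": {
  "plan": [
    [0, [0, 0, -0.6], [0, 0, 0]],
    [0, [0, 0, -0.6], [0, 0, 0]],
    [0, [0, 0, -0.6], [0, 0, 0]],
    [0, [0, 0, -1], [0, 0, 0]],
    [0, [0, 0, -1], [0, 0, 0]],
    [0, [0, 0, -1], [0, 0, 0]],
    [0, [0, 0, -1], [0, 0, 0]],
    [0, [0, 0, -1], [0, 0, 0]],
    [0, [0, 0, 0], [0, 0, 0]]
  ]
}}

```text
time_s: 9.15
tool_pos: [0.523, 0.2364, 0.2347]
tool_rot: [179.7, -0.1, 163.1]
force: [0.5, 0.1, -1.2]
grip_width: 0.0159
```

```bash
python3 g.py .5235 .2355 .271 163.5
```

```text
9.15 [0.523  0.2364 0.2347] [ 1.7972e+02 -6.0000e-02  1.6313e+02] [ 0.46  0.07 -1.16] [ 0.061 -0.109 -0.048] 0.015905586956718114 q [ 17.8  14.7 -52.2  92.   11.5  79.   37.4]
shift cm [-0.07 -0.05 -3.63] turn [ 0.28 -0.06 -0.37]
```

Call:
{"name": "servo_tool", "arguments": {
  "plan": [
    [0, [0, 0, -1], [0, 0, 0]],
    [0, [0, 0, -1], [0, 0, 0]],
    [0, [0, 0, -0.5], [0, 0, 0]],
    [0, [0, 0, 0], [0, 0, 0]],
    [0, [0, 0, 0], [0, 0, 0]],
    [0, [0, 0, 0], [0, 0, 0]]
  ]
}}

```text
time_s: 9.65
tool_pos: [0.523, 0.2363, 0.263]
tool_rot: [179.7, -0.0, 163.1]
force: [0.2, -0.1, -0.3]
grip_width: 0.0156
```

```bash
python3 g.py .5235 .2355 .271 163.5 c7.png
```

```text
9.65 [0.523  0.2363 0.263 ] [ 1.7970e+02 -2.0000e-02  1.6313e+02] [ 0.21 -0.08 -0.35] [ 0.113 -0.134  0.008] 0.015598894488270296 q [ 18.   13.8 -52.5  89.5  10.8  81.9  38. ]
shift cm [-0.07 -0.06 -0.8 ] turn [ 0.3  -0.02 -0.37]
```

View pics/c7.png

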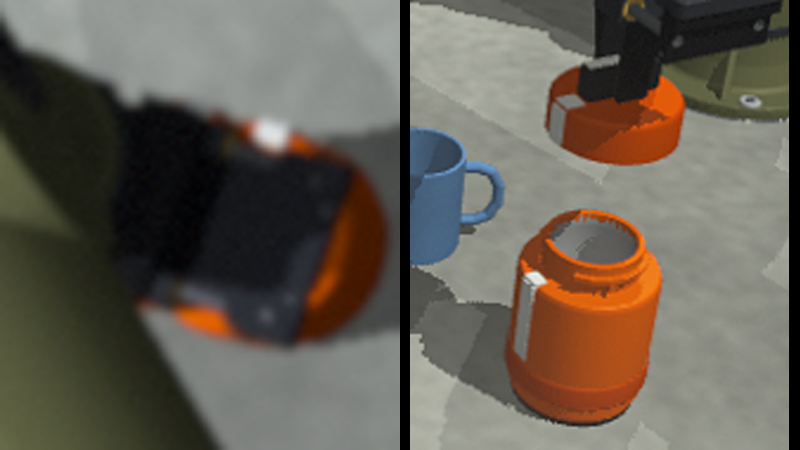

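The lid is off, level, and about 9 cm above the rim. The flask is upright, with its mark where it was (533,280). Now I hold.

Call:
{"name": "servo_tool", "arguments": {
  "plan": [
    [0, [0, 0, 0], [0, 0, 0]],
    [0, [0, 0, 0], [0, 0, 0]],
    [0, [0, 0, 0], [0, 0, 0]],
    [0, [0, 0, 0], [0, 0, 0]],
    [0, [0, 0, 0], [0, 0, 0]],
    [0, [0, 0, 0], [0, 0, 0]],
    [0, [0, 0, 0], [0, 0, 0]],
    [0, [0, 0, 0], [0, 0, 0]],
    [0, [0, 0, 0], [0, 0, 0]],
    [0, [0, 0, 0], [0, 0, 0]],
    [0, [0, 0, 0], [0, 0, 0]],
    [0, [0, 0, 0], [0, 0, 0]],
    [0, [0, 0, 0], [0, 0, 0]],
    [0, [0, 0, 0], [0, 0, 0]],
    [0, [0, 0, 0], [0, 0, 0]],
    [0, [0, 0, 0], [0, 0, 0]],
    [0, [0, 0, 0], [0, 0, 0]],
    [0, [0, 0, 0], [0, 0, 0]],
    [0, [0, 0, 0], [0, 0, 0]],
    [0, [0, 0, 0], [0, 0, 0]]
  ]
}}

```text
time_s: 11.42
tool_pos: [0.5221, 0.2357, 0.2609]
tool_rot: [179.8, -0.2, 163.1]
force: [0.3, 0.2, -1.5]
grip_width: 0.0156
```

Call:
{"name": "servo_tool", "arguments": {
  "plan": [
    [0, [0, 0, 0], [0, 0, 0]],
    [0, [0, 0, 0], [0, 0, 0]],
    [0, [0, 0, 0], [0, 0, 0]],
    [0, [0, 0, 0], [0, 0, 0]],
    [0, [0, 0, 0], [0, 0, 0]],
    [0, [0, 0, 0], [0, 0, 0]],
    [0, [0, 0, 0], [0, 0, 0]],
    [0, [0, 0, 0], [0, 0, 0]],
    [0, [0, 0, 0], [0, 0, 0]],
    [0, [0, 0, 0], [0, 0, 0]],
    [0, [0, 0, 0], [0, 0, 0]],
    [0, [0, 0, 0], [0, 0, 0]],
    [0, [0, 0, 0], [0, 0, 0]],
    [0, [0, 0, 0], [0, 0, 0]],
    [0, [0, 0, 0], [0, 0, 0]],
    [0, [0, 0, 0], [0, 0, 0]],
    [0, [0, 0, 0], [0, 0, 0]],
    [0, [0, 0, 0], [0, 0, 0]],
    [0, [0, 0, 0], [0, 0, 0]],
    [0, [0, 0, 0], [0, 0, 0]]
  ]
}}

```text
time_s: 13.08
tool_pos: [0.5221, 0.2357, 0.261]
tool_rot: [179.8, -0.2, 163.1]
force: [-0.5, 0.4, -0.9]
grip_width: 0.0157
```

```bash
python3 g.py .5235 .2355 .271 163.5 c8.png; python3 -c "
from h import *
c=cam('scene','s9.png')"
```

```text
13.0833 [0.5221 0.2357 0.261 ] [179.81  -0.19 163.14] [-0.46  0.4  -0.95] [ 0.075 -0.064 -0.006] 0.015734789729983486 q [ 18.   13.9 -52.4  89.7  10.8  81.9  38. ]
shift cm [-0.14  0.02 -1.  ] turn [ 0.19 -0.19 -0.36]
```

View pics/s9.png

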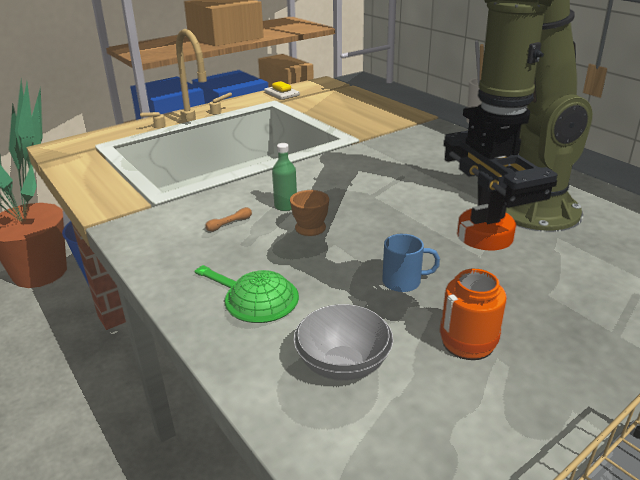

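Everything else stands as at the start, the flask is at (472,315) and the lid is over it at (486,228). The tool shifted 2 mm early in the hold, so I hold a little longer for margin and then hand in.

Call:
{"name": "servo_tool", "arguments": {
  "plan": [
    [0, [0, 0, 0], [0, 0, 0]],
    [0, [0, 0, 0], [0, 0, 0]],
    [0, [0, 0, 0], [0, 0, 0]],
    [0, [0, 0, 0], [0, 0, 0]],
    [0, [0, 0, 0], [0, 0, 0]],
    [0, [0, 0, 0], [0, 0, 0]],
    [0, [0, 0, 0], [0, 0, 0]],
    [0, [0, 0, 0], [0, 0, 0]],
    [0, [0, 0, 0], [0, 0, 0]],
    [0, [0, 0, 0], [0, 0, 0]],
    [0, [0, 0, 0], [0, 0, 0]],
    [0, [0, 0, 0], [0, 0, 0]],
    [0, [0, 0, 0], [0, 0, 0]],
    [0, [0, 0, 0], [0, 0, 0]],
    [0, [0, 0, 0], [0, 0, 0]],
    [0, [0, 0, 0], [0, 0, 0]],
    [0, [0, 0, 0], [0, 0, 0]],
    [0, [0, 0, 0], [0, 0, 0]],
    [0, [0, 0, 0], [0, 0, 0]],
    [0, [0, 0, 0], [0, 0, 0]]
  ]
}}

```text
time_s: 14.9
tool_pos: [0.5221, 0.2357, 0.2609]
tool_rot: [179.8, -0.2, 163.1]
force: [-0.1, 0.5, -0.4]
grip_width: 0.0159
```

```bash
python3 g.py .5235 .2355 .271 163.5; python3 -c "
from h import *
print(env.sign_off())"
```

```text
14.9 [0.5221 0.2357 0.2609] [179.82  -0.2  163.13] [-0.06  0.48 -0.44] [ 0.116 -0.136  0.027] 0.015937815548308015 q [ 18.   13.9 -52.4  89.7  10.8  81.9  38. ]
shift cm [-0.14  0.03 -1.01] turn [ 0.18 -0.2  -0.37]
the job is handed in; nothing more can be done
None
```

I turned the lid about 65° anticlockwise (overshot to 69°, then trimmed back 3°) and lifted it straight off. I held it over the flask's mouth for about 5 s and handed the job in at 14.9 s, with the fingers still gripping it. No verdict was reported.

- **Pointer and mark:** before the 3° trim, the scene picture put the lid about 4° past the mark. I did not measure it again after trimming, but the lid then came off freely with no flask weight on the wrist.
- **Final hold:** the lid is about 9 cm above the rim, level to about 0.2° by the tool pose, and within about 2 mm of the flask's measured axis. The tool shifted about 2 mm early in the hold and then stayed within 0.1 mm for the last 3.5 s.
- **Flask and other things:** the last scene picture showed the flask upright with its mark where it had been, and everything else where it stood at the start. That was judged by eye, not measured.
- **What disagreed:** on the approach the arm once drifted about 2.5 cm sideways beyond the commanded move. I corrected it above the lid, before any contact.

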